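# Find the full screw canister by its weight and set it in the tray

### The arm

A 7-joint arm with a two-finger parallel gripper is mounted at the origin on the work surface. World frame = base frame: x ahead of the robot, y to its left, z up, the work surface at z = 0. Lengths are in m, angles in rad, forces in N, time in s.
With the tool pointing down it reaches from about 0.425 to 0.925 m from the base axis. Payload 6.8 kg.
Tool frame: the origin (TCP) lies between the finger pads; the fingertips stand 22 mm ahead of it and the grasp point (between the pads) lies 3 mm ahead of it; z points along the fingers, y is the direction in which the jaws open and shut (so a half turn about z gives the same grasp; the last joint's range is limited). The gripper opens to 85 mm and grips with 20 to 120 N. Pads are 22 mm wide; open, the fingers measure 114 mm over their backs; the gripper's body (76 mm by 85 mm) begins 54 mm behind the grasp point. The pads swing forward as they close: fully open they stand 13 mm farther back than shut.
Start: joints at [1.178, 0.477, 0.022, 1.555, -0.011, 1.109, -0.083], TCP at [0.19, -0.648, 0.253] pointing down, gripper open.
Joint ranges: [-2.96, 2.96], [-0.34, 2.1], [-1.41, 1.46], [0.24, 2.44], [-1.37, 4.51], [0.17, 1.92], [-2.96, 2.96]. Speed limits (rad/s): [2.39, 2.39, 3.14, 3.14, 3.14, 3.14, 3.14].

### API

Orientations are given as a unit quaternion [w, x, y, z].
In Python, from station import bot gives the robot as it stands. The module is installed in compiled form; this text tells all that it offers.
- The arm moves only by the tool drive_tool, never from a script. Its argument "series" is one flat list of numbers, 7 for each row, row after row: the opening, from -1 (shut) to 1 (fully open), then the shift along the tool's x, y, z in mm, then the turn, a rotation vector about the tool's x, y, z in rad. In form: [jaw, x, y, z, wx, wy, wz, jaw, x, y, z, wx, wy, wz, ...]. A call has 1 to 12 rows; each row shifts and turns the commanded pose from where the row before left it, along the tool's axes as they then stand; what a row does not reach is not made up. A row lasts 1/8 s, in which the tool goes at most 62.5 mm and 10.7 degrees, less where a joint would pass 70% of its speed; a pose out of reach is approached as far as the arm can. A call with a gripper value outside its range is refused whole. The fingers move at their own pace and stop on an object; "force" is the grip in N (left out, the last holds). Time passes only in rows, so rows that do not move let the fingers close. It gives the time, the measured TCP pose, the force and the opening at its end, in the units of the state.
- bot.get_obs(): the state, without advancing time (a new reading comes with each control period).
- bot.read_camera(name): name is "scene" or "top"; returns a dict with "pixels" (400x640x3 uint8, blue, green, red), "camera_matrix" (3x3 intrinsics, pixels), "rvec" (rotation vector, rad) and "tvec" (3), from world to camera coordinates, as OpenCV has them. Camera axes: x right, y down, z forward; pixel columns grow to the right and rows downward; lengths in m; the calibration is good to about 2 mm. A picture is of the moment at which its call begins. There is no depth.
- bot.hand_in(): hands the job in, once; it reports no verdict.
The state is a dict: "t": time; "q": joint angles; "joint_vel": joint speeds; "joint_torque": joint torques, N m; "eef_pos": TCP position; "tool_rot": TCP orientation; "contact_force": force on the tool from outside, world axes, zero at the start; "torque": the same for the moment, N m; "gripper_width": opening from 0.0 (shut) to 1.0 (fully open).
Only numpy, scipy, OpenCV 4.12 (cv2) and the standard library are available. Lean on these libraries where they do the work, as an engineer would, in place of code of your own. Each camera call takes 0.05 s, during which the arm holds its last target. There are 200 camera calls.

### The job

Three identical closed canisters with carrying handles stand on the low wooden rack; one is full of screws, the other two are empty. Find the full one by its weight, lift it off the rack and set it down gently, upright and flat inside the steel tray beside the rack. The two empty ones must finally stand upright on the rack; tip no canister over and leave everything else where it lies.

Things in the scene. Friction and masses are not known exactly. Their poses are not given: they have to be found in the camera images.
- canister_1: one of three look-alike closed round metal canisters; which is full cannot be seen, the names tell nothing. 100 mm diameter, lid 104 mm diameter, lid top 98 mm above the underside, a rigid handle bar over it (see its grip point). Mass 0.30 to 0.40 kg empty, 0.77 to 0.93 kg full of screws. Origin: centre of the underside; z up; the handle bar runs along y
- canister_2: one of three look-alike closed round metal canisters; which is full cannot be seen, the names tell nothing. 100 mm diameter, lid 104 mm diameter, lid top 98 mm above the underside, a rigid handle bar over it (see its grip point). Mass 0.30 to 0.40 kg empty, 0.77 to 0.93 kg full of screws. Origin: centre of the underside; z up; the handle bar runs along y
- canister_3: one of three look-alike closed round metal canisters; which is full cannot be seen, the names tell nothing. 100 mm diameter, lid 104 mm diameter, lid top 98 mm above the underside, a rigid handle bar over it (see its grip point). Mass 0.30 to 0.40 kg empty, 0.77 to 0.93 kg full of screws. Origin: centre of the underside; z up; the handle bar runs along y
- canister_1_grip (a point): centre of canister_1's level black handle bar: 16 mm thick, 18 mm high, 88 mm long along y, on thin wire legs at its ends; 150 mm straight above the underside's centre, 43 mm free between lid and bar; axes as the canister's
- canister_2_grip (a point): centre of canister_2's level black handle bar: 16 mm thick, 18 mm high, 88 mm long along y, on thin wire legs at its ends; 150 mm straight above the underside's centre, 43 mm free between lid and bar; axes as the canister's
- canister_3_grip (a point): centre of canister_3's level black handle bar: 16 mm thick, 18 mm high, 88 mm long along y, on thin wire legs at its ends; 150 mm straight above the underside's centre, 43 mm free between lid and bar; axes as the canister's
- rack: low brown wooden rack, fixed to the table: a flat board 130 mm (its x) by 420 mm (its y), top 50 mm above the table, on which the three canisters stand in a row about 140 mm apart. Origin: centre of its underside, on the table; z up
- tray: shallow square steel tray, fixed to the table beside the rack, empty: 200 x 200 mm outside, walls 4 mm thick and 16 mm high, floor 4 to 5 mm above the table. Origin: centre of its underside; z up
- tray_in (a point): centre of the tray's inner floor, where a canister's underside comes to stand
- tape_measure: bystander: yellow tape measure standing on edge behind the rack, 75 x 36 x 66 mm high; origin at the centre of its underside
- hammer: bystander: hammer lying in front of the rack (robot's side); origin about the middle of its underside
- screwdriver: bystander: screwdriver lying in front of the tray; origin about the middle of its underside
- glue_bottle: bystander: white bottle 60 mm diameter, 160 mm high, standing behind the tray; origin at the centre of its underside
- filler_tin: bystander: tin 84 mm diameter, 90 mm high, behind the tray; origin at the centre of its underside
Not all that is in view belongs to the job. Leave any blue or red look-alike of the canister_2 alone.

How it is judged:
On the way:
1. a canister is lifted clear of the rack (((z of canister_1 in the frame of rack above 0.06 m and contact force between canister_1 and rack below 0.1 N) or (z of canister_2 in the frame of rack above 0.06 m and contact force between canister_2 and rack below 0.1 N) or (z of canister_3 in the frame of rack above 0.06 m and contact force between canister_3 and rack below 0.1 N))), for 0.1 s.
At the end, for the whole second after the job is handed in: The full canister (over 5.5 N on the tray) stands on the tray's floor, centre within 50 mm of the tray's centre each way; the two empty ones stand on the rack's top, centres within 55 mm of its middle across and 200 mm along; all upright (0.06 rad) and still (((x of canister_1 in the frame of tray between -0.05 and 0.05 m and y of canister_1 in the frame of tray between -0.05 and 0.05 m and z of canister_1 in the frame of tray below 0.008 m and contact force between canister_1 and tray above 5.5 N and x of canister_2 in the frame of rack between -0.055 and 0.055 m and y of canister_2 in the frame of rack between -0.2 and 0.2 m and z of canister_2 in the frame of rack between 0.045 and 0.055 m and x of canister_3 in the frame of rack between -0.055 and 0.055 m and y of canister_3 in the frame of rack between -0.2 and 0.2 m and z of canister_3 in the frame of rack between 0.045 and 0.055 m) or (x of canister_2 in the frame of tray between -0.05 and 0.05 m and y of canister_2 in the frame of tray between -0.05 and 0.05 m and z of canister_2 in the frame of tray below 0.008 m and contact force between canister_2 and tray above 5.5 N and x of canister_1 in the frame of rack between -0.055 and 0.055 m and y of canister_1 in the frame of rack between -0.2 and 0.2 m and z of canister_1 in the frame of rack between 0.045 and 0.055 m and x of canister_3 in the frame of rack between -0.055 and 0.055 m and y of canister_3 in the frame of rack between -0.2 and 0.2 m and z of canister_3 in the frame of rack between 0.045 and 0.055 m) or (x of canister_3 in the frame of tray between -0.05 and 0.05 m and y of canister_3 in the frame of tray between -0.05 and 0.05 m and z of canister_3 in the frame of tray below 0.008 m and contact force between canister_3 and tray above 5.5 N and x of canister_1 in the frame of rack between -0.055 and 0.055 m and y of canister_1 in the frame of rack between -0.2 and 0.2 m and z of canister_1 in the frame of rack between 0.045 and 0.055 m and x of canister_2 in the frame of rack between -0.055 and 0.055 m and y of canister_2 in the frame of rack between -0.2 and 0.2 m and z of canister_2 in the frame of rack between 0.045 and 0.055 m)) and angle between each of canister_1, canister_2, canister_3's own z axis and vertical below 0.06 rad and linear speed of each of canister_1, canister_2, canister_3 below 0.02 m/s); the robot touches nothing.
It fails at once if a canister is tipped by more than 0.6 rad (angle between any of canister_1, canister_2, canister_3's own z axis and vertical above 0.6 rad).
It fails at once if a canister strikes the tray with more than 80 N (dropped or slammed) (contact force between any of canister_1, canister_2, canister_3 and tray above 80 N).
It fails at once if a bystander is moved by more than 30 mm (distance of any of tape_measure, hammer, screwdriver, glue_bottle, filler_tin from where it was at the start of the episode above 0.03 m).
It also fails if it takes over 69 s, if anything falls off the work surface, if the arm or the gripper's body presses on something with over 40 N, if the wrist force passes 120 N, or if a joint passes its speed limit or range.

## Working session

There is one attempt and no reset: what is moved stays moved. The work goes in short steps, Python scripts to look and compute and a tool call to move; the robot and the scene stay as the last step left them, time stands still between calls to the robot, and variables do not carry over. Pictures are saved under pics/ and viewed, about 8 in all and at most 12, crops included, and the job is handed in when it is done.

Besides the shell and the picture viewer there is one more tool, called after "Request:" by a JSON object that holds its "fn" and its "kwargs", one argument or row to a line. drive_tool: Moves the arm, as the interface text tells. Its arguments: {"type":"object","properties":{"series":{"type":"array"},"force":{"type":"number"}},"required":["series"]}

```bash
mkdir -p pics; cat > h.py <<'E'
import numpy as np, cv2
from station import bot
def cam(n,save=None):
    c=bot.read_camera(n)
    if save: cv2.imwrite('pics/'+save+'.png',c['pixels'])
    np.savez('cal_'+n,K=c['camera_matrix'],r=c['rvec'],t=c['tvec'])
    return c
def ray(n,u,v,z):
    c=np.load('cal_'+n+'.npz');R=cv2.Rodrigues(c['r'])[0];t=c['t'].reshape(3)
    o=-R.T@t; d=R.T@np.linalg.inv(c['K'])@[u,v,1]
    return o+d*(z-o[2])/d[2]
def proj(n,p):
    c=np.load('cal_'+n+'.npz')
    return cv2.projectPoints(np.array(p,float).reshape(-1,1,3),c['r'],c['t'],c['K'],None)[0].reshape(-1,2)
E
python3 - <<'E'
from h import *
a=cam('scene','s0');b=cam('top','t0')
for n in('scene','top'):
    c=np.load('cal_'+n+'.npz');R=cv2.Rodrigues(c['r'])[0];print(n,(-R.T@c['t'].reshape(3)).round(3))
o=bot.get_obs();print(o['t'],o['eef_pos'],o['tool_rot'],o['contact_force'],o['gripper_width'])
E
```

```text
scene [ 0.996 -0.32   0.891]
top [ 0.439 -0.056  1.294]
0.1 [ 0.18950034 -0.64733975  0.25241955] [-8.03724257e-04  9.89874071e-01  1.41945920e-01 -1.83044637e-04] [0.53827328 0.90640488 0.68959423] 1.001169839874761
```

View pics/t0.png

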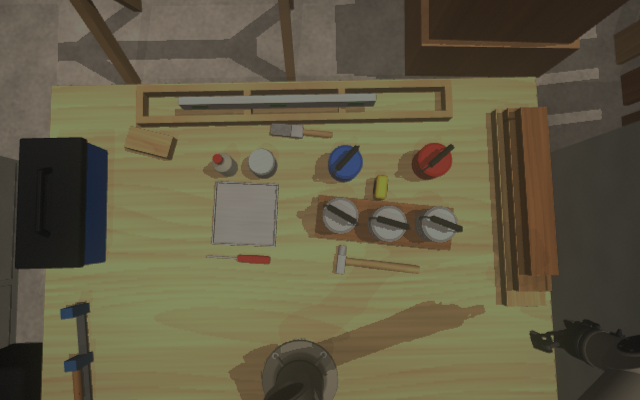

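View pics/s0.png

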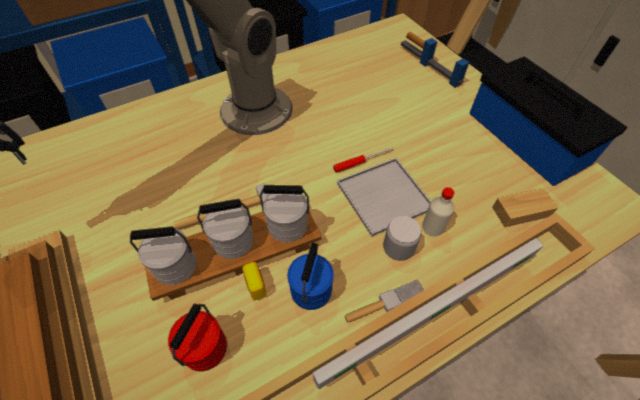

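The three grey canisters on the rack are at (340,215), (388,223) and (438,225) in the top view. The blue one (345,163) and the red one (433,160) stand behind the rack and are decoys. The tray is at (245,214). Next I'll enlarge the rack to confirm and to read the bars.

```bash
python3 - <<'E'
from h import *
a=cv2.imread('pics/t0.png')[185:265,305:465];b=cv2.imread('pics/s0.png')[175:295,120:330]
a=cv2.resize(a,None,fx=5,fy=5,interpolation=cv2.INTER_CUBIC);cv2.imwrite('pics/tc.png',a)
b=cv2.resize(b,None,fx=3.8,fy=3.8,interpolation=cv2.INTER_CUBIC);cv2.imwrite('pics/sc.png',b)
for u,v in[(245,214),(214,183),(278,183),(213,244),(276,246)]:print(ray('top',u,v,.016).round(3))
E
```

```text
[0.512 0.164 0.016]
[0.613 0.261 0.016]
[0.608 0.058 0.016]
[0.42  0.265 0.016]
[0.409 0.067 0.016]
```

View pics/tc.png

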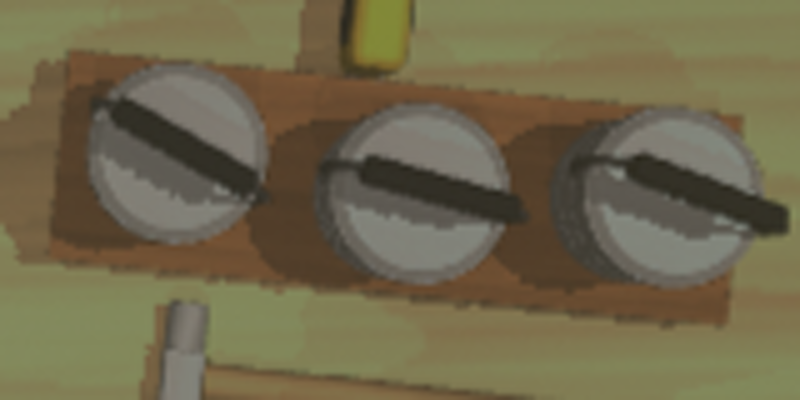

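View pics/sc.png

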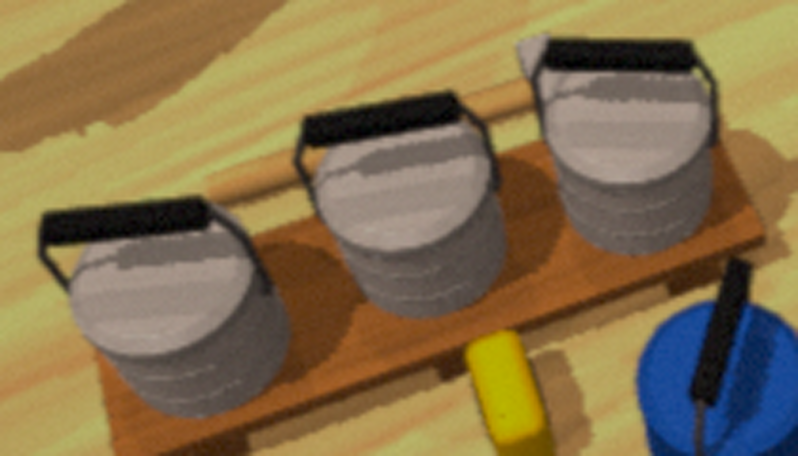

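The crops confirm three grey canisters with black bars on the brown rack. The bar ends are read from both views. Now I compute positions and check them against each other.

```bash
python3 - <<'E'
from h import *
T=lambda x,y:((x+.5)/5-.5+305,(y+.5)/5-.5+185); S=lambda x,y:((x+.5)/3.8-.5+120,(y+.5)/3.8-.5+175)
L=dict(A=(178,152),B=(420,193),C=(673,197))
BT=dict(A=((113,105),(262,190)),B=((365,165),(522,212)),C=((632,162),(788,222)))
BS=dict(A=((540,55),(692,57)),B=((304,120),(458,105)),C=((43,225),(208,212)))
o=bot.get_obs()
for k in L:
    l=ray('top',*T(*L[k]),.148)
    e=[ray('top',*T(*p),.205) for p in BT[k]];s=[ray('scene',*S(*p),.203) for p in BS[k]]
    f=lambda e:(((e[0]+e[1])/2).round(3)[:2],np.linalg.norm(e[0]-e[1]).round(3),np.degrees(np.arctan2(*(e[0]-e[1])[[1,0]])).round(1)%180)
    print(k,'lid',l[:2].round(3),'top',*f(e),'scene',*f(s))
rk=[ray('top',*T(x,y),.05)[:2].round(3) for x,y in[(68,50),(742,117),(725,326),(50,262)]];print(rk,np.mean(rk,0))
from scipy.spatial.transform import Rotation as R
w,x,y,z=o['tool_rot'];M=R.from_quat([x,y,z,w]).as_matrix();print(M.round(3))
print(proj('scene',[.512,.163,.005]),proj('top',[.512,.163,.005]))
E
```

```text
A lid [ 0.496 -0.129] top [ 0.495 -0.13 ] 0.092 58.9 scene [ 0.498 -0.133] 0.089 59.3
B lid [ 0.469 -0.266] top [ 0.47  -0.268] 0.088 72.0 scene [ 0.468 -0.266] 0.086 67.2
C lid [ 0.464 -0.409] top [ 0.465 -0.412] 0.089 67.5 scene [ 0.465 -0.412] 0.087 65.6
[array([ 0.565, -0.069]), array([ 0.514, -0.484]), array([ 0.386, -0.467]), array([ 0.435, -0.055])] [ 0.475   -0.26875]
[[ 0.96   0.281 -0.001]
 [ 0.281 -0.96   0.002]
 [-0.    -0.002 -1.   ]]
[[383.42021334 194.16859036]] [[245.79616304 214.19704339]]
```

Request:
{"fn": "drive_tool", "kwargs": {
  "series": [1,0,0,0,0,0,-0.175,1,0,0,0,0,0,-0.175,1,0,0,0,0,0,-0.175,1,0,0,0,0,0,-0.175,1,0,0,0,0,0,-0.175,1,46.6,22.6,-3,0,0,0,1,46.6,22.6,-3,0,0,0,1,46.6,22.6,-3,0,0,0,1,46.6,22.6,-3,0,0,0,1,46.6,22.6,-3,0,0,0,1,46.6,22.6,-3,0,0,0,1,46.6,22.6,-3,0,0,0],
  "force": 60
}}

```text
t: 1.6
eef_pos: [0.4659, -0.4107, 0.2741]
tool_rot: [-0.0, 0.837, 0.548, -0.0]
contact_force: [0.9, -0.7, -0.6]
gripper_width: 1.001
```

```bash
cat >> h.py <<'E'
from scipy.spatial.transform import Rotation as Rn
def to(x,y,z,bar=None):
    o=bot.get_obs();w,a,b,c=o['tool_rot'];M=Rn.from_quat([a,b,c,w]).as_matrix()
    yaw=np.degrees(np.arctan2(M[1,0],M[0,0]))
    print('t %.2f'%o['t'],'pos',o['eef_pos'].round(4),'yaw %.1f'%yaw,'tilt',M[:2,2].round(4),'F',o['contact_force'].round(2),'w %.3f'%o['gripper_width'],'q7 %.2f'%o['q'][6])
    print('shift mm',(M.T@(np.array([x,y,z])-o['eef_pos'])*1000).round(1),'wz',None if bar is None else round(-np.radians(bar-yaw),3))
E
python3 -c "
from h import *
to(.465,-.411,.203,66.5);cam('scene','s1')
i=cv2.imread('pics/s1.png')[80:300,80:360];cv2.imwrite('pics/s1c.png',cv2.resize(i,None,fx=2.7,fy=2.7,interpolation=cv2.INTER_CUBIC))"
```

```text
t 1.60 pos [ 0.4659 -0.4107  0.2741] yaw 66.4 tilt [-0.0006  0.0003] F [ 0.88 -0.75 -0.64] w 1.001 q7 0.11
shift mm [-0.6 -0.6 71.1] wz -0.001
```

View pics/s1c.png

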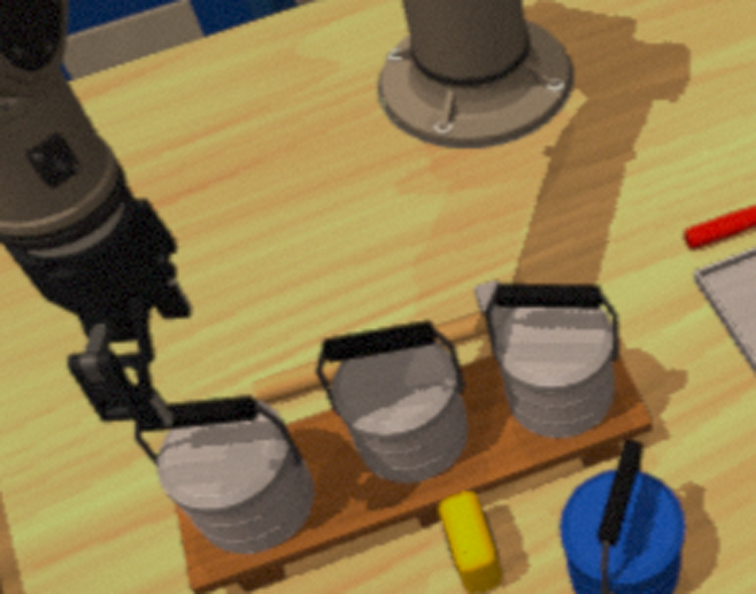

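```bash
python3 -c "
from h import *
p=proj('scene',[[.466,-.411,.274],[.466,-.411,.252],[.466,-.411,.2],[.466+.055*.917,-.411-.055*.4,.26],[.466-.055*.917,-.411+.055*.4,.26]]);print(p,(p-80)*2.7)
cam('top','t1');i=cv2.imread('pics/t1.png')[180:280,370:490];cv2.imwrite('pics/t1c.png',cv2.resize(i,None,fx=5,fy=5,interpolation=cv2.INTER_CUBIC))
print((proj('top',[[.466,-.411,.274],[.466,-.411,.252],[.466,-.411,.2]])-[370,180])*5)"
```

```text
[[140.16523775 212.86369881]
 [144.40597264 219.17042499]
 [153.67609183 232.95673909]
 [138.33931705 241.62989546]
 [147.0696447  194.18030664]] [[162.44614192 358.7319868 ]
 [173.89612614 375.76014747]
 [198.92544794 412.98319555]
 [157.51615605 436.40071773]
 [181.0880407  308.28682793]]
[[425.85878875 208.04442195]
 [411.13248672 209.52621337]
 [378.66927079 212.7927303 ]]
```

View pics/t1c.png

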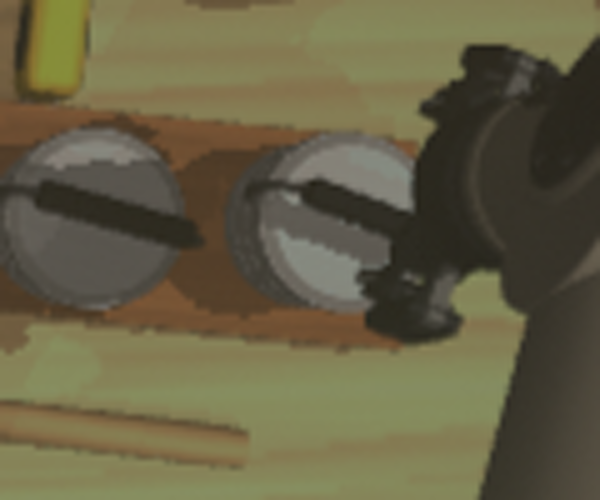

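Request:
{"fn": "drive_tool", "kwargs": {
  "series": [1,0,0,18,0,0,0,1,0,0,18,0,0,0,1,0,0,18,0,0,0,1,-0.5,-0.5,17,0,0,0,-1,0,0,0,0,0,0,-1,0,0,0,0,0,0,-1,0,0,0,0,0,0,-1,0,0,0,0,0,0,-1,0,0,0,0,0,0,-1,0,0,0,0,0,0],
  "force": 60
}}

```text
t: 2.95
eef_pos: [0.4648, -0.4123, 0.2042]
tool_rot: [0.001, 0.837, 0.548, 0.0]
contact_force: [-0.4, 1.4, 6.1]
gripper_width: 0.175
```

```bash
python3 -c "
from h import *
to(.465,-.411,.203,66.5)"
```

```text
t 2.95 pos [ 0.4648 -0.4123  0.2042] yaw 66.5 tilt [ 0.001  -0.0007] F [-0.37  1.43  6.09] w 0.175 q7 0.09
shift mm [ 1.3 -0.3  1.2] wz -0.001
```

Request:
{"fn": "drive_tool", "kwargs": {
  "series": [-1,0,0,-5,0,0,0,-1,0,0,-7,0,0,0,-1,0,0,-8,0,0,0,-1,0,0,-5,0,0,0,-1,0,0,0,0,0,0,-1,0,0,0,0,0,0,-1,0,0,0,0,0,0,-1,0,0,0,0,0,0]
}}

```text
t: 3.95
eef_pos: [0.4643, -0.4122, 0.2281]
tool_rot: [-0.0, 0.837, 0.548, -0.0]
contact_force: [0.5, 0.1, -2.6]
gripper_width: 0.177
```

```bash
python3 -c "
from h import *
to(.465,-.411,.203,66.5);cam('scene','s2');to(.465,-.411,.203,66.5)"
```

```text
t 3.95 pos [ 0.4643 -0.4122  0.2281] yaw 66.4 tilt [-0.0003  0.0003] F [ 0.5   0.12 -2.56] w 0.177 q7 0.10
shift mm [ 1.4  0.2 25.1] wz -0.001
t 4.00 pos [ 0.4643 -0.4122  0.2281] yaw 66.5 tilt [-0.0002  0.0002] F [-0.2   0.12 -2.07] w 0.176 q7 0.10
shift mm [ 1.4  0.2 25.1] wz -0.001
```

The force reads about -2.3 N, so this canister (C) is empty. I set it back down and go to B.

Request:
{"fn": "drive_tool", "kwargs": {
  "series": [-1,0,0,8,0,0,0,-1,0,0,8,0,0,0,-1,0,0,5,0,0,0,-1,0,0,3,0,0,0,-1,0,0,0,0,0,0,1,0,0,0,0,0,0,1,0,0,0,0,0,0,1,0,0,0,0,0,0,1,0,0,0,0,0,0]
}}

```text
t: 5.12
eef_pos: [0.4645, -0.4123, 0.2045]
tool_rot: [0.0, 0.837, 0.548, 0.0]
contact_force: [0.1, 0.4, 0.3]
gripper_width: 0.993
```

```bash
python3 -c "
from h import *
to(.469,-.267,.274,69)"
```

```text
t 5.12 pos [ 0.4645 -0.4123  0.2045] yaw 66.5 tilt [ 0.0003 -0.0002] F [0.12 0.42 0.3 ] w 0.993 q7 0.09
shift mm [135.  -53.9 -69.6] wz -0.044
```

Request:
{"fn": "drive_tool", "kwargs": {
  "series": [1,0,0,-24,0,0,0,1,0,0,-24,0,0,0,1,0,0,-22,0,0,0,1,33.7,-13.5,0,0,0,0,1,33.7,-13.5,0,0,0,0,1,33.7,-13.5,0,0,0,0,1,33.7,-13.5,0,0,0,-0.044,1,0,0,24,0,0,0,1,0,0,24,0,0,0,1,0,0,22,0,0,0,1,0,0,0,0,0,0]
}}

```text
t: 6.5
eef_pos: [0.4677, -0.2667, 0.203]
tool_rot: [-0.001, 0.824, 0.566, -0.001]
contact_force: [-0.9, 0.3, -0.2]
gripper_width: 1.0
```

```bash
python3 -c "
from h import *
to(.469,-.267,.2045,69)"
```

```text
t 6.50 pos [ 0.4677 -0.2667  0.203 ] yaw 69.0 tilt [-0.0029  0.0015] F [-0.9   0.32 -0.17] w 1.000 q7 -0.10
shift mm [ 0.1  1.3 -1.5] wz -0.0
```

Request:
{"fn": "drive_tool", "kwargs": {
  "series": [-1,0,1,0,0,0,0,-1,0,0,0,0,0,0,-1,0,0,0,0,0,0,-1,0,0,0,0,0,0,-1,0,0,0,0,0,0,-1,0,0,0,0,0,0,-1,0,0,-5,0,0,0,-1,0,0,-10,0,0,0,-1,0,0,-10,0,0,0,-1,0,0,0,0,0,0,-1,0,0,0,0,0,0,-1,0,0,0,0,0,0]
}}

```text
t: 8.0
eef_pos: [0.4694, -0.2673, 0.2289]
tool_rot: [-0.0, 0.824, 0.566, -0.0]
contact_force: [-0.5, -0.3, -7.9]
gripper_width: 0.174
```

```bash
python3 -c "
from h import *
to(.469,-.267,.2045,69);cam('scene','s3');to(.469,-.267,.2045,69)"
```

```text
t 8.00 pos [ 0.4694 -0.2673  0.2289] yaw 69.0 tilt [-0.0007  0.0004] F [-0.49 -0.31 -7.87] w 0.174 q7 -0.08
shift mm [ 0.2 -0.4 24.4] wz -0.0
t 8.05 pos [ 0.4694 -0.2674  0.2289] yaw 69.0 tilt [-0.0006  0.0003] F [ 0.05  0.21 -8.13] w 0.172 q7 -0.08
shift mm [ 0.2 -0.5 24.4] wz -0.0
```

B holds the screws at about -8 N (the empty one read -2.3 N). I lift it high, above A's bar (0.21 m), before moving across.

Request:
{"fn": "drive_tool", "kwargs": {
  "series": [-1,0,0,-12,0,0,0,-1,0,0,-22,0,0,0,-1,0,0,-28,0,0,0,-1,0,0,-28,0,0,0,-1,0,0,-28,0,0,0,-1,0,0,-25,0,0,0,-1,0,0,-18,0,0,0,-1,0,0,-10,0,0,0,-1,0,0,0,0,0,0]
}}

```text
t: 9.18
eef_pos: [0.4698, -0.2675, 0.4006]
tool_rot: [0.0, 0.824, 0.566, 0.0]
contact_force: [0.5, 0.1, -8.2]
gripper_width: 0.178
```

```bash
python3 -c "
from h import *
to(.512,.163,.40,69);cam('scene','s4')"
```

```text
t 9.18 pos [ 0.4698 -0.2675  0.4006] yaw 69.0 tilt [ 0.0006 -0.0003] F [ 0.45  0.09 -8.2 ] w 0.178 q7 -0.02
shift mm [ 416.9 -115.     0.5] wz -0.0
```

View pics/s4.png

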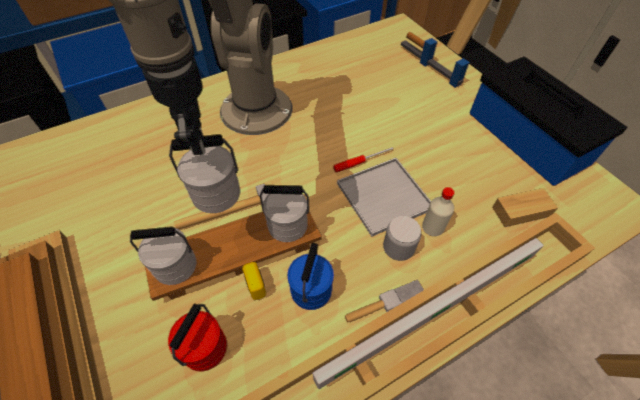

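The picture shows the full canister hanging upright at (210,180), and C (168,255) and A (286,213) upright on the rack. I move it over the tray with a speed ramp.

Request:
{"fn": "drive_tool", "kwargs": {
  "series": [-1,15,-4,0,0,0,0,-1,30,-8.5,0,0,0,0,-1,40,-11,0,0,0,0,-1,45,-12.5,0,0,0,0,-1,45,-12.5,0,0,0,0,-1,45,-12.5,0,0,0,0,-1,45,-12.5,0,0,0,0,-1,45,-12.5,0,0,0,0,-1,40,-11,0,0,0,0,-1,35,-9.5,0,0,0,0,-1,22,-6,0,0,0,0,-1,10,-2.5,0,0,0,0]
}}

```text
t: 10.72
eef_pos: [0.5107, 0.1654, 0.3997]
tool_rot: [-0.001, 0.823, 0.568, -0.0]
contact_force: [0.3, 0.2, -6.3]
gripper_width: 0.176
```

```bash
python3 -c "
from h import *
to(.512,.163,.18,69)"
```

```text
t 10.72 pos [0.5107 0.1654 0.3997] yaw 69.2 tilt [-0.0015  0.0004] F [ 0.25  0.19 -6.35] w 0.176 q7 -0.91
shift mm [ -1.8   2.4 219.7] wz 0.003
```

Request:
{"fn": "drive_tool", "kwargs": {
  "series": [-1,-1.8,2.4,10,0,0,0,-1,0,0,22,0,0,0,-1,0,0,28,0,0,0,-1,0,0,30,0,0,0,-1,0,0,30,0,0,0,-1,0,0,30,0,0,0,-1,0,0,30,0,0,0,-1,0,0,25,0,0,0,-1,0,0,15,0,0,0,-1,0,0,10,0,0,0,-1,0,0,3,0,0,0,-1,0,0,0,0,0,0]
}}

```text
t: 12.22
eef_pos: [0.5139, 0.1606, 0.1678]
tool_rot: [0.0, 0.824, 0.566, 0.0]
contact_force: [-0.1, 0.3, -7.5]
gripper_width: 0.174
```

```bash
python3 -c "
from h import *
to(.512,.163,.158,69);cam('scene','s5')
i=cv2.imread('pics/s5.png')[60:270,260:500];cv2.imwrite('pics/s5c.png',cv2.resize(i,None,fx=2.8,fy=2.8,interpolation=cv2.INTER_CUBIC))"
```

```text
t 12.22 pos [0.5139 0.1606 0.1678] yaw 69.0 tilt [0.0009 0.0002] F [-0.07  0.27 -7.52] w 0.174 q7 -1.08
shift mm [ 1.5 -2.7  9.8] wz -0.001
```

View pics/s5c.png

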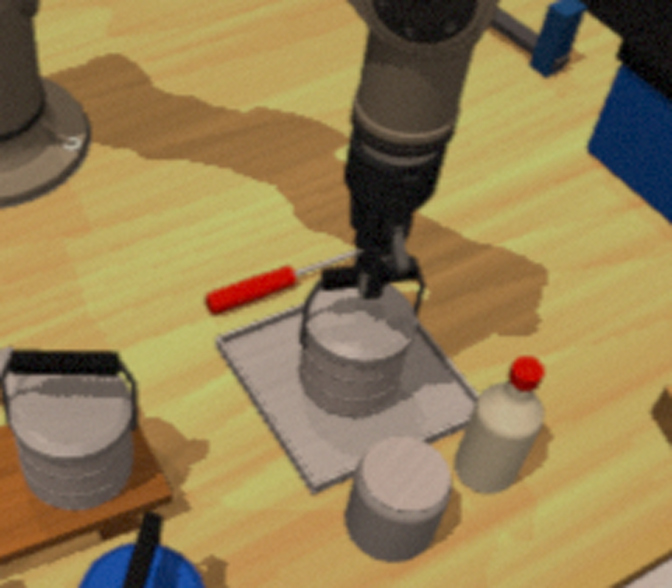

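The canister hangs upright over the middle of the tray, with its base at crop (352,400) and clear of the walls. I lower it in small steps until the force shows contact.

Request:
{"fn": "drive_tool", "kwargs": {
  "series": [-1,0,0,3,0,0,0,-1,0,0,3,0,0,0,-1,0,0,2,0,0,0,-1,0,0,1,0,0,0,-1,0,0,0,0,0,0,-1,0,0,0,0,0,0]
}}

```text
t: 13.02
eef_pos: [0.5137, 0.1607, 0.159]
tool_rot: [0.0, 0.824, 0.566, 0.0]
contact_force: [-3.7, -1.6, 5.0]
gripper_width: 0.174
```

The force has gone from -7.5 N to +5 N, so the canister is resting on the tray floor. I release and rise.

Request:
{"fn": "drive_tool", "kwargs": {
  "series": [1,0,0,0,0,0,0,1,0,0,0,0,0,0,1,0,0,0,0,0,0,1,0,0,0,0,0,0,1,0,0,-15,0,0,0,1,0,0,-25,0,0,0,1,0,0,-35,0,0,0,1,0,0,-35,0,0,0,1,0,0,-35,0,0,0,1,-40,0,-20,0,0,0,1,-50,0,0,0,0,0,1,-40,0,0,0,0,0]
}}

```text
t: 14.52
eef_pos: [0.4663, 0.0377, 0.3246]
tool_rot: [0.001, 0.824, 0.566, 0.001]
contact_force: [0.7, 0.6, -0.4]
gripper_width: 0.999
```

```bash
python3 -c "
from h import *
to(.512,.163,.158,69);cam('scene','s6');cam('top','t6')
a=cv2.imread('pics/s6.png')[100:300,100:480];b=cv2.imread('pics/t6.png')[130:280,190:475]
a=cv2.resize(a,None,fx=2.1,fy=2.1,interpolation=cv2.INTER_CUBIC)[:290];b=cv2.resize(b,None,fx=2,fy=2,interpolation=cv2.INTER_CUBIC)
im=np.zeros((590,798,3),np.uint8);im[:a.shape[0],:a.shape[1]]=a;im[290:290+b.shape[0],:b.shape[1]]=b;cv2.imwrite('pics/f.png',im)"
```

```text
t 14.53 pos [0.4663 0.0377 0.3246] yaw 68.9 tilt [ 0.0018 -0.0005] F [ 0.68  0.55 -0.41] w 0.999 q7 -0.65
shift mm [133.3  -2.7 166.6] wz -0.001
```

View pics/f.png

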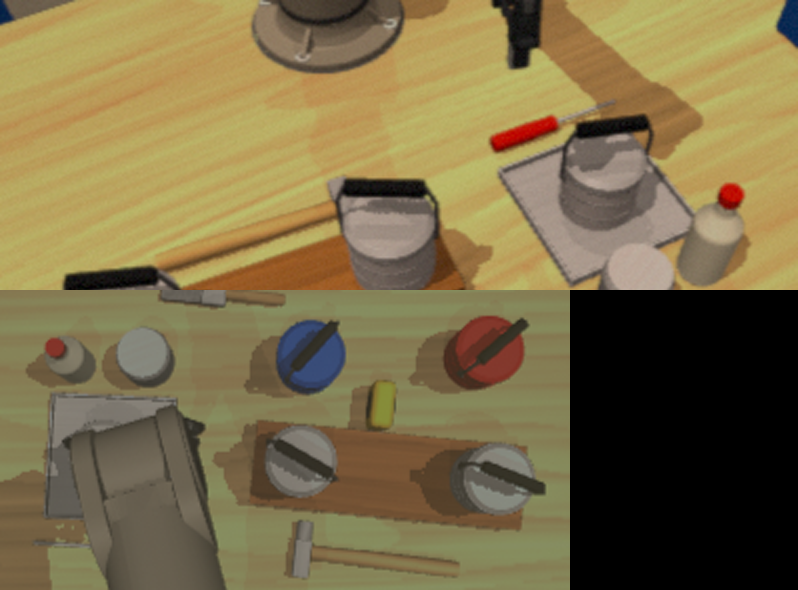

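The full canister stands upright in the tray, A and C stand upright on the rack, the bystanders look unmoved and the gripper is clear. I hand in.

```bash
python3 -c "
from h import *
print(bot.hand_in());to(.5,.1,.3)"
```

```text
the job is handed in; nothing more can be done
None
the job is handed in; nothing more can be done
```

The middle canister on the rack was the full one. It now stands upright in the tray, and I handed the job in about 14.5 s into the 69 s allowed; no verdict is reported.

- **Weighing:** The canister at the end farthest from the tray read about 2.3 N, a little under the 2.9–3.9 N expected for an empty one, so I put it back on the rack. The middle one read about 8 N, which fits a full one. I never lifted the canister nearest the tray; it counts as empty because only one is full.
- **Placing:** I lowered the full canister in small steps until the force went from -7.5 N to about +5 N, then let go. The tool was about 2 mm from the measured tray centre in each direction.
- **Last checks:** The final pictures show the full canister upright in the tray and the other two upright on the rack. The bystanders look unmoved, though the arm hid part of the tray and the screwdriver from above. The open gripper was clear, with a residual force under 1 N.

Apart from that low reading on the empty canister, no check failed or disagreed.

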